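# Fetch a soft dropper bottle from under a low riser with a trigger reacher

### The arm

A 6-joint arm with a two-finger parallel gripper is mounted at the origin on a cart in front of the work surface, level with it; the furniture and walls round the work are solid. World frame = base frame: x ahead of the robot, y to its left, z up, the work surface at z = 0. Lengths are in mm, angles in rad, forces in N, time in s.
With the tool pointing down it reaches from about 375 to 975 mm from the base axis. Payload 3.8 kg.
Tool frame: the origin (TCP) lies at the centre of the arm's flange, where the gripper is bolted on; the fingertips stand 166 mm ahead of it and the grasp point (between the pads) lies 147 mm ahead of it; z points along the fingers, y is the line along which they close (so a half turn about z gives the same grasp; the last joint's range is limited). The gripper opens to 88 mm and grips with 3 to 60 N. Pads are 18 mm wide; open, the fingers measure 123 mm over their backs; the gripper's body (75 mm by 187 mm) begins 45 mm behind the grasp point.
Start: joints at [0.631, 0.264, 1.604, -0, 1.274, -0.037], TCP at [529.915, 418.103, 404.706] pointing down, gripper open.
Joint ranges: [-2.63, 2.63], [-0.94, 2.18], [0.31, 2.57], [-1.31, 4.45], [0, 2.66], [-2.55, 2.55]. Speed limits (rad/s): [2.57, 2.57, 3.14, 3.14, 3.14, 3.14].

### API

Orientations are given as a unit quaternion [w, x, y, z].
In Python, from workcell import robot gives the robot as it stands. The module is installed in compiled form; this text tells all that it offers.
- The arm moves only by the tool play_rows, never from a script. Its argument "commands" is a list of rows, each an object of numbers: "ax", "ay", "az": the turn, a rotation vector about the tool's x, y, z in rad; "x", "y", "z": the shift along the tool's x, y, z in m; "claw": the finger opening in m, from 0 to 0.0881. In form: [{"ax": .., "ay": .., "az": .., "x": .., "y": .., "z": .., "claw": ..}, ...]. A call has 1 to 20 rows; each row shifts and turns the commanded pose from where the row before left it, along the tool's axes as they then stand; what a row does not reach is not made up. A row lasts 1/8 s, in which the tool goes at most 62.5 mm and 10.7 degrees, less where a joint would pass 70% of its speed; a pose out of reach is approached as far as the arm can. A call with a gripper value outside its range is refused whole. The fingers move at their own pace and stop on an object; the grip force is fixed at half the most. Time passes only in rows, so rows that do not move let the fingers close. It gives the time, the measured TCP pose, the force, the opening and the grip force at its end, in the units of the state.
- robot.get_state(): the state, without advancing time (a new reading comes with each control period).
- robot.grab_frame(name): name is "scene" or "side" or "wrist"; returns a dict with "color" (420x560x3 uint8, blue, green, red), "intrinsics" (3x3 intrinsics, pixels), "world_from_camera" (4x4, takes a point from camera to world coordinates). Camera axes: x right, y up, looking along -z (the intrinsics and any distortion apply to the point x, -y, -z); pixel columns grow to the right and rows downward; lengths in mm; the calibration is good to about 2 mm. A picture is of the moment at which its call begins. There is no depth.
- robot.hand_in(): hands the job in; it is judged then, once.
The state is a dict: "time_s": time; "joint_pos": joint angles; "qvel": joint speeds; "joint_torque": joint torques, N m; "tool_pos": TCP position; "orientation": TCP orientation; "contact_force": force on the tool from outside, world axes, zero at the start; "torque": the same for the moment, N m; "grip_width": finger opening in mm; "grasp_force": force on a finger pad.
Only numpy, scipy, OpenCV 4.12 (cv2) and the standard library are available. Lean on these libraries where they do the work, as an engineer would, in place of code of your own. Each camera call takes 0.05 s, during which the arm holds its last target. There are 200 camera calls.

### The job

The small white dropper bottle has ended up under the low bench riser, where no hand fits. Pick up the reacher by its two upright grips, slide its jaws in either side of the bottle, squeeze the trigger just firmly enough to hold it (the bottle is soft: a hard squeeze makes it squirt), draw the bottle out well clear of the riser, then let it go standing upright and draw the reacher back clear of it, without touching the bottle by hand or disturbing the cup that stands beside it.

Things in the scene. Friction and masses are not known exactly. Their poses are not given: they have to be found in the camera images.
- reacher: Loose reaching tool lying on its two feet, 0.37 kg, weight near the handle, 260 mm long; origin under the handle on its underside, +x along the shaft to the jaws, z up. Foot 70 x 50 x 8 mm below the handle; 16 mm shaft 22 mm high; crosshead 92 mm wide at x = 188 to 212 mm, up to 34 mm high; two jaws beyond it, to x = 256 mm, 90 mm wide over all.
- reacher_grip (a point): Point between the two upright grip plates, 55 mm up (reacher x = y = 0): a good height to pinch. The plates stand face to face, each 34 mm long (x) and 8 mm thick (y), 12 to 88 mm above the worktop; 62 mm over their outer faces when relaxed. The grey one at +y is fixed (outer face y = +31 mm), the black one at -y is the trigger (outer face y = -31 mm).
- reacher_nose (a point): Point midway between the open jaws (reacher x = 242 mm, y = 0, 22 mm up). Each jaw ends in a rubber tip block 28 long x 12 thick x 28 mm high, 8 to 36 mm above the worktop. The stiff block of the fixed jaw (+y) is adjustable and may be set anywhere from y = +27 to +17 mm (inner face), not measured: so the travel at which the jaws meet the bottle must be felt.
- moving_tip: Rubber tip block of the moving jaw, at -y of the reacher; inner face at y = -27 mm with the trigger relaxed. Against the bottle it gives only a little: once both tips bear on it, their force climbs by about 3 N per mm of further travel. Its origin and axes are those of the reacher, shifted along y with the travel.
- dropper: White plastic dropper bottle, standing; body 25 mm in diameter and 39 mm high, 68 mm with its nozzle, about 60 g; origin at the centre of its underside. Soft: a squeeze above about 6 N makes it squirt.
- riser: Fixed low bench riser, 180 deep (x) x 270 wide (y) x 97 mm high; clear top, white 10 mm side and 8 mm back panels; gap 85 mm high, 250 mm wide, open only at the front. Origin below its centre at worktop height, +x to the closed back, -x out of the front, whose edge is at x = -90 mm. Bottle and cup stand in one half of the gap each, about 115 mm apart.
- riser_mouth (a point): Middle of the riser's open front edge, at worktop height.
- cup: Lidded specimen cup, 47 mm in diameter and 66 mm high, standing under the riser beside the bottle, to be left alone; origin at the centre of its underside.
- trigger (a joint): Travel of the trigger plate toward the fixed plate, m: 0 relaxed, 0.034 squeezed. The jaw at -y moves with it, 1:1, straight toward the other jaw. A return spring pushes back with 5 N at 0 and 0.1 N more per mm, so a light pinch holds the tool, jaws open. Pinch force = this + tip force on the bottle (+ some N of rubbing where fingers swing along the plates: judge by the rise).

How it is judged (in metres and radians):
On the way, in this order (a step that is already met when the one before it is completed fails the run):
1. the bottle, still under the riser, is gripped between the reacher's jaws (tip force above 2 N) (contact force between moving_tip and dropper above 2 N and x of dropper in the frame of riser above -0.06 m), for 0.2 s.
2. the bottle has been drawn out, its centre more than 40 mm in front of the riser's front edge, still gripped in the jaws (above 1 N) (contact force between moving_tip and dropper above 1 N and x of dropper in the frame of riser below -0.13 m), for 0.1 s.
At the end, for the whole second after the job is handed in: The bottle stands upright (within 0.1 rad) and still on the worktop, its centre more than 40 mm in front of the riser's front edge; the reacher lies still on its feet on the worktop, not touching the bottle, the middle of its jaws more than 35 mm from the bottle's axis (x of dropper in the frame of riser below -0.13 m and angle between each of dropper, reacher's own z axis and vertical below 0.1 rad and height (world z) of dropper between -0.005 and 0.005 m and linear speed of each of dropper, reacher below 0.01 m/s and contact force between reacher and dropper below 0.1 N and horizontal distance between reacher_nose and dropper above 0.035 m and height (world z) of reacher between -0.01 and 0.01 m).
It fails at once if the bottle is squeezed by the moving tip with more than 6 N, or squeezed and pushed by the two jaws together with more than 12 N (it squirts) (contact force between moving_tip and dropper above 6 N or contact force between reacher and dropper above 12 N).
It fails at once if the robot touches the bottle itself (contact force between any of the fingers, the arm and dropper above 0.3 N).
It fails at once if the bottle is tipped more than 0.4 rad (angle between dropper's own z axis and vertical above 0.4 rad).
It fails at once if the reacher is rammed against the riser with more than 20 N (contact force between reacher and riser above 20 N).
It fails at once if the cup is shifted by more than 20 mm or tipped (distance of cup from where it was at the start of the episode above 0.02 m or angle between cup's own z axis and vertical above 0.3 rad).
It also fails if it takes over 72 s, if anything falls off the work surface, if the arm or the gripper's body presses on something with over 40 N, if the wrist force passes 120 N, or if a joint passes its speed limit or range.

## Working session

There is one attempt and no reset: what is moved stays moved. The work goes in short steps, Python scripts to look and compute and a tool call to move; the robot and the scene stay as the last step left them, time stands still between calls to the robot, and variables do not carry over. Pictures are saved under pics/ and viewed, at most 10 in all, crops included, and the job is handed in when it is done.

Besides the shell and the picture viewer there is one more tool, called after "Call:" by a JSON object that holds its "method" and its "body", one argument or row to a line. play_rows: Moves the arm, as the interface text tells. Its arguments: {"type":"object","properties":{"commands":{"type":"array"}},"required":["commands"]}

```bash
mkdir -p pics; cat > h.py <<'E'
import numpy as np, cv2
from workcell import robot
def ray(f,u,v):
    K=np.array(f["intrinsics"]);T=np.array(f["world_from_camera"])
    d=np.linalg.inv(K)@[u,v,1]; d=np.array([d[0],-d[1],-d[2]])
    return T[:3,3],T[:3,:3]@d
def onz(f,u,v,z):
    o,d=ray(f,u,v); return (o+d*(z-o[2])/d[2])
E
python3 - <<'E'
from h import *
print(robot.get_state())
fs=[robot.grab_frame(n) for n in("scene","side")]
import pickle;pickle.dump(fs,open("f0.pkl","wb"))
for n,f in zip(("scene","side"),fs): cv2.imwrite(f"pics/{n}0.png",f["color"]);print(np.round(f["world_from_camera"],2).tolist(),f.keys())
E
```

```text
{'time_s': 0.0, 'joint_pos': array([ 6.31119149e-01,  2.64728341e-01,  1.60532219e+00, -1.63102342e-05,
        1.27367837e+00, -3.68585797e-02]), 'qvel': array([-0.00085094, -0.00040661,  0.00134787,  0.00066548, -0.00068058,
       -0.00093249]), 'joint_torque': array([-5.89294123e-04, -5.02122653e+01, -3.56870878e+01,  7.26275984e-02,
        2.94120389e-02, -2.02171409e-04]), 'tool_pos': array([529.64832996, 417.92061115, 403.43230609]), 'orientation': array([-4.94167840e-04,  4.36231696e-01,  8.99833744e-01, -9.46964195e-04]), 'contact_force': array([-1.03600717,  0.21354574, -0.14187259]), 'torque': array([0.00322026, 0.00521545, 0.0406966 ]), 'grasp_force': 0.0, 'grip_width': 87.93022933368826}
[[0.97, 0.15, -0.2, 349.96], [-0.25, 0.52, -0.82, -880.88], [-0.02, 0.84, 0.54, 613.88], [0.0, 0.0, 0.0, 1.0]] dict_keys(['color', 'intrinsics', 'world_from_camera'])
[[1.0, -0.08, 0.06, 616.23], [0.1, 0.72, -0.68, -921.82], [0.01, 0.69, 0.73, 1013.95], [0.0, 0.0, 0.0, 1.0]] dict_keys(['color', 'intrinsics', 'world_from_camera'])
```

View pics/scene0.png

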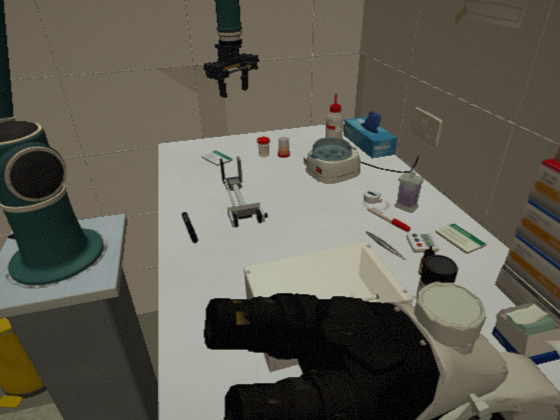

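View pics/side0.png

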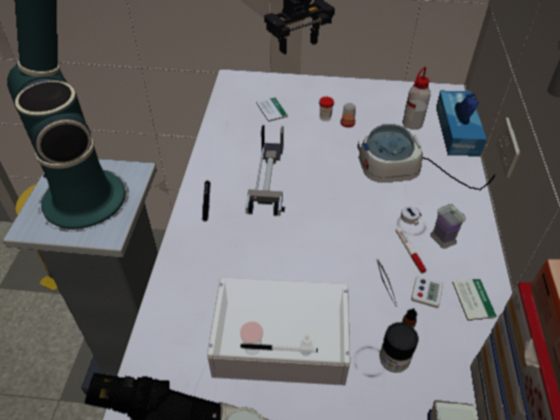

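The side view shows the reacher (grips near (272,140), jaws near (265,205)) pointing toward the riser. The riser spans about (210–350, 280–380), with the cup near (251,333) and the bottle near (307,345).

```bash
python3 - <<'E'
import pickle,cv2,numpy as np
fs=pickle.load(open("f0.pkl","rb"))
a=cv2.resize(fs[1]["color"][270:390,200:360],None,fx=5,fy=5,interpolation=cv2.INTER_CUBIC)
cv2.imwrite("pics/c1.png",a)
b=cv2.resize(fs[1]["color"][115:225,230:310],None,fx=5,fy=5,interpolation=cv2.INTER_CUBIC)
c=cv2.resize(fs[0]["color"][150:230,205:275],None,fx=5,fy=5,interpolation=cv2.INTER_CUBIC)
h=np.zeros((550,760,3),np.uint8);h[:,:400]=b;h[:400,405:755]=c
cv2.imwrite("pics/c2.png",h)
E
```

```text
(no output)
```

View pics/c1.png

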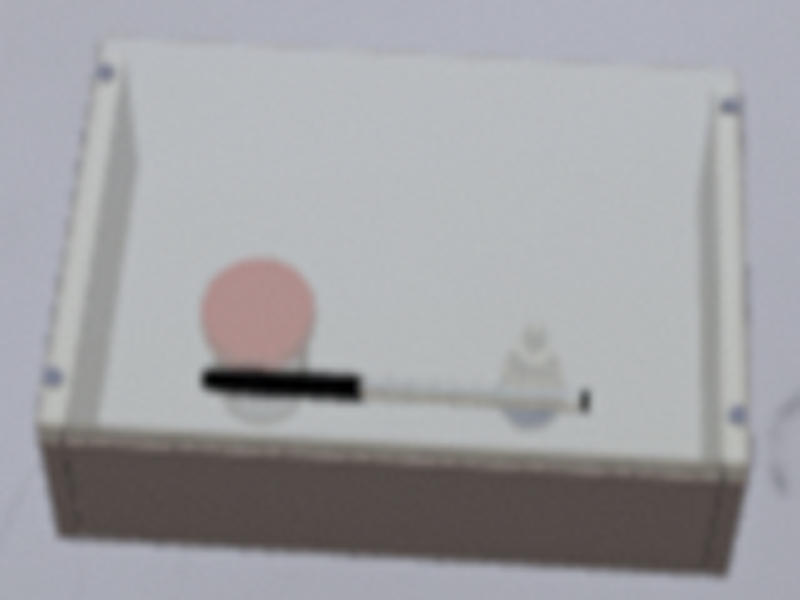

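View pics/c2.png

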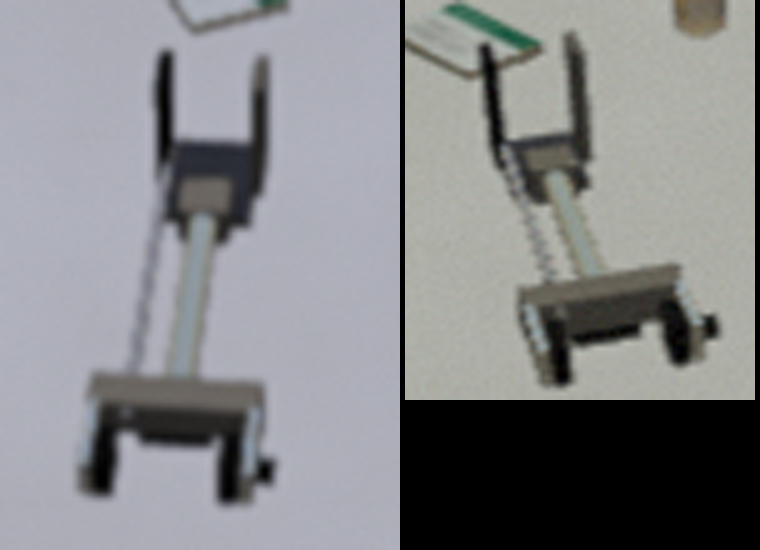

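```bash
python3 - <<'E'
from h import *
import pickle
s,d=pickle.load(open("f0.pkl","rb"))
p=lambda u,v,z,o=(200,270),f=d:onz(f,o[0]+u/5,o[1]+v/5,z).round(0)
for n,u,v,z in [("FL",105,42,97),("FR",742,73,97),("BL",40,428,97),("BR",750,466,97),("bbL",60,537,0),("bbR",727,574,0),("nozz",535,328,68),("botbase",530,428,0),("cuptop",260,310,66)]: print(n,p(u,v,z))
o=(230,115)
for n,u,v,z in [("trigtop",165,52,88),("fixtop",260,58,88),("xhL",92,375,34),("xhR",262,382,34),("xhLf",88,402,34),("xhRf",262,410,34),("shaftA",202,212,22),("shaftB",182,378,22),("jawL",98,492,8),("jawR",232,502,8),("tipL",82,468,36),("tipR",250,478,36),("footL",165,215,8),("footR",248,225,8)]: print(n,p(u,v,z,o))
o=(205,150)
for n,u,v,z in [("s trigtop",485-405,45,88),("s fixtop",572-405,38,88),("xhL",520-405,288,34),("xhR",678-405,266,34)]: print(n,p(u,v,z,o,s))
E
```

```text
FL [ 428. -284.   97.]
FR [ 695. -272.   97.]
BL [ 435. -461.   97.]
BR [ 701. -449.   97.]
bbL [ 433. -458.    0.]
bbR [ 701. -446.    0.]
nozz [ 617. -383.   68.]
botbase [ 618. -391.    0.]
cuptop [ 507. -385.   66.]
trigtop [449. 249.  88.]
fixtop [502. 250.  88.]
xhL [435.  45.  34.]
xhR [524.  49.  34.]
xhLf [436.  25.  34.]
xhRf [526.  29.  34.]
shaftA [476. 192.  22.]
shaftB [480.  60.  22.]
jawL [446. -14.   8.]
jawR [515. -13.   8.]
tipL [440. -23.  36.]
tipR [525. -21.  36.]
footL [453. 203.   8.]
footR [501. 199.   8.]
s trigtop [449. 244.  88.]
s fixtop [502. 238.  88.]
xhL [436.  44.  34.]
xhR [524.  41.  34.]
```

Call:
{"method": "play_rows", "body": {
  "commands": [
    {"az": 0.126,"claw": 0.088},
    {"az": 0.126},
    {"az": 0.126},
    {"az": 0.126},
    {"az": 0.126},
    {"x": -0.045,"y": -0.015,"z": 0.015},
    {"x": -0.045,"y": -0.015,"z": 0.015},
    {"x": -0.045,"y": -0.015,"z": 0.015},
    {"x": -0.045,"y": -0.015,"z": 0.015},
    {},
    {}
  ]
}}

```text
validation failed for argument at $.co...
```

```bash
python3 - <<'E'
from h import *
import pickle
s=robot.get_state();print(s["tool_pos"],s["orientation"],s["joint_pos"],s["grip_width"])
f=robot.grab_frame("wrist");pickle.dump(f,open("w1.pkl","wb"))
cv2.imwrite("pics/w1.png",f["color"])
print(np.round(f["world_from_camera"],2).tolist())
E
```

```text
[529.65759434 417.93057073 403.52502009] [-4.87122828e-04  4.36238054e-01  8.99830734e-01 -8.79026067e-04] [ 6.31109710e-01  2.64657789e-01  1.60523864e+00  3.73307987e-05
  1.27370586e+00 -3.68697075e-02] 87.96828475056243
[[0.78, -0.59, -0.2, 477.09], [0.62, 0.74, 0.25, 484.73], [-0.0, -0.32, 0.95, 383.28], [0.0, 0.0, 0.0, 1.0]]
```

View pics/w1.png

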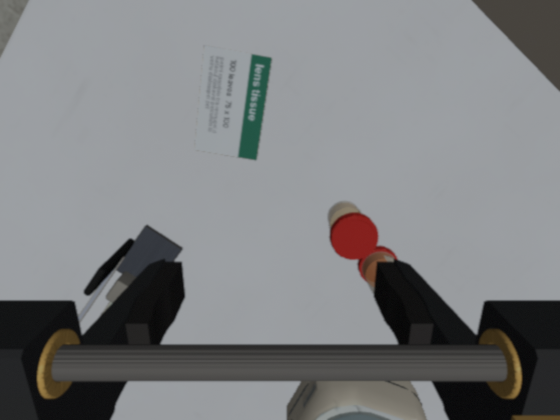

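Call:
{"method": "play_rows", "body": {
  "commands": [
    {"ax": 0,"ay": 0,"az": 0.126,"x": 0,"y": 0,"z": 0,"claw": 0.088},
    {"ax": 0,"ay": 0,"az": 0.126,"x": 0,"y": 0,"z": 0,"claw": 0.088},
    {"ax": 0,"ay": 0,"az": 0.126,"x": 0,"y": 0,"z": 0,"claw": 0.088},
    {"ax": 0,"ay": 0,"az": 0.126,"x": 0,"y": 0,"z": 0,"claw": 0.088},
    {"ax": 0,"ay": 0,"az": 0.126,"x": 0,"y": 0,"z": 0,"claw": 0.088},
    {"ax": 0,"ay": 0,"az": 0,"x": -0.045,"y": -0.015,"z": 0.015,"claw": 0.088},
    {"ax": 0,"ay": 0,"az": 0,"x": -0.045,"y": -0.015,"z": 0.015,"claw": 0.088},
    {"ax": 0,"ay": 0,"az": 0,"x": -0.045,"y": -0.015,"z": 0.015,"claw": 0.088},
    {"ax": 0,"ay": 0,"az": 0,"x": -0.045,"y": -0.015,"z": 0.015,"claw": 0.088},
    {"ax": 0,"ay": 0,"az": 0,"x": 0,"y": 0,"z": 0,"claw": 0.088},
    {"ax": 0,"ay": 0,"az": 0,"x": 0,"y": 0,"z": 0,"claw": 0.088}
  ]
}}

```text
time_s: 1.52
tool_pos: [477.1, 236.1, 345.1]
orientation: [0.0, 0.694, 0.72, 0.001]
contact_force: [-0.3, -0.4, 0.1]
grip_width: 87.6
grasp_force: 0.0
```

```bash
python3 - <<'E'
from h import *
import pickle
s=robot.get_state();print(s["tool_pos"],s["orientation"],s["joint_pos"],s["grip_width"])
f=robot.grab_frame("wrist");pickle.dump(f,open("w1.pkl","wb"))
cv2.imwrite("pics/w2.png",f["color"])
print(np.round(f["world_from_camera"],2).tolist())
E
```

```text
[477.13320288 236.14769419 345.07607875] [1.75988430e-05 6.93801485e-01 7.20166066e-01 5.79638159e-04] [4.12660675e-01 4.04114576e-02 1.97351115e+00 4.53721415e-04
 1.12658505e+00 3.75178598e-01] 87.64418605396047
[[1.0, -0.04, -0.01, 473.31], [0.04, 0.95, 0.32, 320.92], [0.0, -0.32, 0.95, 324.9], [0.0, 0.0, 0.0, 1.0]]
```

View pics/w2.png

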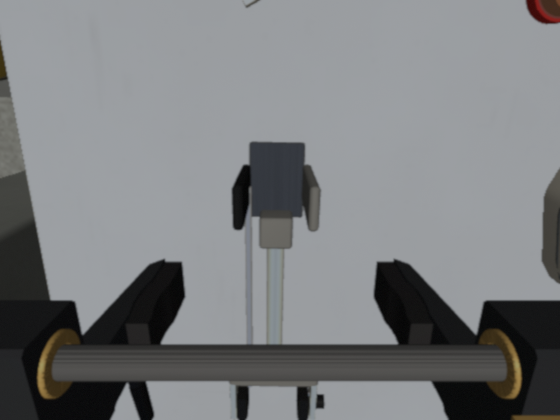

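```bash
python3 - <<'E'
from h import *
import pickle
f=pickle.load(open("w1.pkl","rb"))
for n,u,v,z in [("f",250,142,8),("f",305,143,8),("f",302,216,8),("f",250,215,8),("tB",236,227,88),("tG",316,229,88),("tBout",233,210,88),("tGout",320,210,88),("sh",275,250,22),("sh",273.5,335,22),("xh",231,384,34),("xh",317,384,34)]: print(n,onz(f,u,v,z).round(1))
E
```

```text
f [450.  274.4   8. ]
f [498.4 275.4   8. ]
f [499.7 207.1   8. ]
f [450.8 206.3   8. ]
tB [446.7 225.8  88. ]
tG [503.6 226.4  88. ]
tBout [444.6 238.5  88. ]
tGout [505.4 240.8  88. ]
sh [475.4 177.7  22. ]
sh [477.2  83.1  22. ]
xh [435.4  30.6  34. ]
xh [523.7  33.8  34. ]
```

Call:
{"method": "play_rows", "body": {
  "commands": [
    {"ax": 0,"ay": 0,"az": -0.01,"x": 0.005,"y": -0.002,"z": 0.02,"claw": 0.088},
    {"ax": 0,"ay": 0,"az": 0,"x": 0,"y": 0,"z": 0.035,"claw": 0.088},
    {"ax": 0,"ay": 0,"az": 0,"x": 0,"y": 0,"z": 0.035,"claw": 0.088},
    {"ax": 0,"ay": 0,"az": 0,"x": 0,"y": 0,"z": 0.03,"claw": 0.088},
    {"ax": 0,"ay": 0,"az": 0,"x": 0,"y": 0,"z": 0.023,"claw": 0.088},
    {"ax": 0,"ay": 0,"az": 0,"x": 0,"y": 0,"z": 0,"claw": 0.075},
    {"ax": 0,"ay": 0,"az": 0,"x": 0,"y": 0,"z": 0,"claw": 0.068},
    {"ax": 0,"ay": 0,"az": 0,"x": 0,"y": 0,"z": 0,"claw": 0.064},
    {"ax": 0,"ay": 0,"az": 0,"x": 0,"y": 0,"z": 0,"claw": 0.062},
    {"ax": 0,"ay": 0,"az": 0,"x": 0,"y": 0,"z": 0,"claw": 0.061},
    {"ax": 0,"ay": 0,"az": 0,"x": 0,"y": 0,"z": 0,"claw": 0.06},
    {"ax": 0,"ay": 0,"az": 0,"x": 0,"y": 0,"z": 0,"claw": 0.06}
  ]
}}

```text
time_s: 3.08
tool_pos: [475.6, 241.4, 203.0]
orientation: [0.001, 0.69, 0.724, 0.002]
contact_force: [-0.0, 2.5, 5.5]
grip_width: 60.2
grasp_force: 5.2
```

Call:
{"method": "play_rows", "body": {
  "commands": [
    {"ax": 0,"ay": 0,"az": 0,"x": -0.006,"y": 0.003,"z": 0,"claw": 0.06},
    {"ax": 0,"ay": 0,"az": 0,"x": -0.014,"y": 0.007,"z": 0,"claw": 0.06},
    {"ax": 0,"ay": 0,"az": 0,"x": -0.014,"y": 0.007,"z": 0,"claw": 0.06},
    {"ax": 0,"ay": 0,"az": 0,"x": -0.014,"y": 0.007,"z": 0,"claw": 0.06},
    {"ax": 0,"ay": 0,"az": 0,"x": -0.014,"y": 0.007,"z": 0,"claw": 0.06},
    {"ax": 0,"ay": 0,"az": 0,"x": -0.014,"y": 0.007,"z": 0,"claw": 0.06},
    {"ax": 0,"ay": 0,"az": 0,"x": -0.014,"y": 0.007,"z": 0,"claw": 0.06},
    {"ax": 0,"ay": 0,"az": 0,"x": -0.014,"y": 0.007,"z": 0,"claw": 0.06},
    {"ax": 0,"ay": 0,"az": 0,"x": -0.014,"y": 0.007,"z": 0,"claw": 0.06},
    {"ax": 0,"ay": 0,"az": 0,"x": -0.014,"y": 0.007,"z": 0,"claw": 0.06},
    {"ax": 0,"ay": 0,"az": 0,"x": -0.014,"y": 0.007,"z": 0,"claw": 0.06},
    {"ax": 0,"ay": 0,"az": 0,"x": -0.014,"y": 0.007,"z": 0,"claw": 0.06},
    {"ax": 0,"ay": 0,"az": 0,"x": -0.014,"y": 0.007,"z": 0,"claw": 0.06},
    {"ax": 0,"ay": 0,"az": 0,"x": -0.014,"y": 0.007,"z": 0,"claw": 0.06},
    {"ax": 0,"ay": 0,"az": 0,"x": -0.014,"y": 0.007,"z": 0,"claw": 0.06},
    {"ax": 0,"ay": 0,"az": 0,"x": -0.014,"y": 0.007,"z": 0,"claw": 0.06},
    {"ax": 0,"ay": 0,"az": 0,"x": -0.01,"y": 0.007,"z": 0,"claw": 0.06},
    {"ax": 0,"ay": 0,"az": 0,"x": -0.006,"y": 0.005,"z": 0,"claw": 0.06},
    {"ax": 0,"ay": 0,"az": 0,"x": 0,"y": 0,"z": 0,"claw": 0.06}
  ]
}}

```text
time_s: 5.45
tool_pos: [605.7, 14.2, 201.3]
orientation: [0.0, 0.69, 0.724, -0.0]
contact_force: [-0.8, -1.4, 1.1]
grip_width: 60.1
grasp_force: 5.1
```

```bash
python3 - <<'E'
from h import *
import pickle
s=robot.get_state();print(s["tool_pos"],s["orientation"],s["contact_force"],s["grasp_force"])
f=robot.grab_frame("side");pickle.dump(f,open("f1.pkl","wb"))
cv2.imwrite("pics/s1.png",cv2.resize(f["color"][190:390,200:400],None,fx=3,fy=3,interpolation=cv2.INTER_CUBIC))
E
```

```text
[605.67030513  14.24272088 201.33540677] [ 2.67794215e-04  6.89997296e-01  7.23811771e-01 -4.24259885e-04] [-0.82542137 -1.38773554  1.07377942] 5.053940907673677
```

View pics/s1.png

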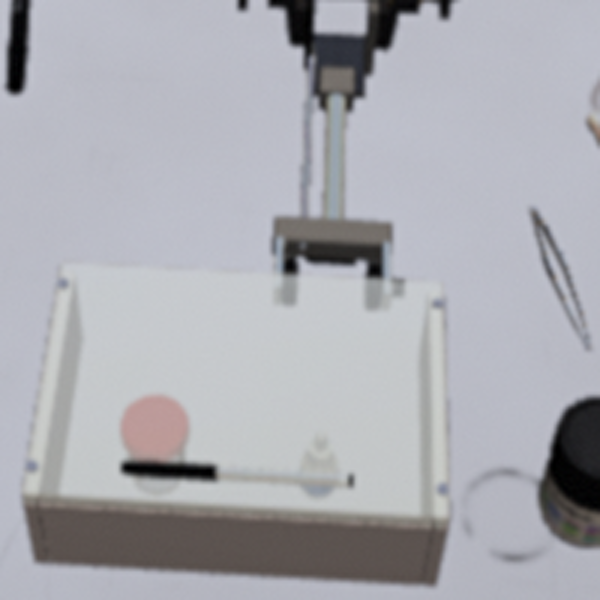

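```bash
python3 - <<'E'
from h import *
import pickle
f=pickle.load(open("f1.pkl","rb"))
for n,u,v,z in [("shA",339,98,22),("shB",333.5,217,22),("xhL",275,218,34),("xhR",392,222,34),("tLin",297,304,8),("tRin",365,307,8),("tLout",276,304,8),("tRout",386,307,8),("noz",320,438,68),("base",318,496,0),("bodyL",300,488,10),("bodyR",340,488,10),("cup",155,425,66)]: print(n,onz(f,200+u/3,190+v/3,z).round(1))
E
```

```text
shA [610.1 -40.4  22. ]
shB [ 613.5 -164.6   22. ]
xhL [ 568.7 -179.5   34. ]
xhR [ 658.6 -173.9   34. ]
tLin [ 591.3 -238.9    8. ]
tRin [ 642.6 -236.2    8. ]
tLout [ 575.5 -240.5    8. ]
tRout [ 658.3 -234.5    8. ]
noz [ 616.4 -384.    68. ]
base [ 618.2 -390.3    0. ]
bodyL [ 605.4 -390.8   10. ]
bodyR [ 632.8 -388.    10. ]
cup [ 505.8 -384.5   66. ]
```

The picture shows the reacher aligned just in front of the riser: jaw tips near (287,300) and (375,300) in the crop, bottle near (320,460), cup well to the left at (155,430).

Call:
{"method": "play_rows", "body": {
  "commands": [
    {"ax": 0,"ay": 0,"az": 0,"x": -0.005,"y": -0.001,"z": 0,"claw": 0.06},
    {"ax": 0,"ay": 0,"az": 0,"x": -0.01,"y": -0.001,"z": 0,"claw": 0.06},
    {"ax": 0,"ay": 0,"az": 0,"x": -0.01,"y": -0.001,"z": 0,"claw": 0.06},
    {"ax": 0,"ay": 0,"az": 0,"x": -0.01,"y": 0,"z": 0,"claw": 0.06},
    {"ax": 0,"ay": 0,"az": 0,"x": -0.01,"y": 0,"z": 0,"claw": 0.06},
    {"ax": 0,"ay": 0,"az": 0,"x": -0.01,"y": 0,"z": 0,"claw": 0.06},
    {"ax": 0,"ay": 0,"az": 0,"x": -0.01,"y": 0,"z": 0,"claw": 0.06},
    {"ax": 0,"ay": 0,"az": 0,"x": -0.01,"y": 0,"z": 0,"claw": 0.06},
    {"ax": 0,"ay": 0,"az": 0,"x": -0.01,"y": 0,"z": 0,"claw": 0.06},
    {"ax": 0,"ay": 0,"az": 0,"x": -0.01,"y": 0,"z": 0,"claw": 0.06},
    {"ax": 0,"ay": 0,"az": 0,"x": 0,"y": 0,"z": 0,"claw": 0.06}
  ]
}}

```text
time_s: 6.88
tool_pos: [607.2, -81.0, 201.7]
orientation: [0.0, 0.69, 0.724, -0.0]
contact_force: [0.4, 0.1, -3.1]
grip_width: 59.9
grasp_force: 5.2
```

```bash
python3 - <<'E'
from h import *
import pickle
s=robot.get_state();print(s["tool_pos"],s["orientation"],s["contact_force"],s["grasp_force"])
f=robot.grab_frame("side");pickle.dump(f,open("f2.pkl","wb"))
cv2.imwrite("pics/s2.png",cv2.resize(f["color"][240:390,205:365],None,fx=4,fy=4,interpolation=cv2.INTER_CUBIC))
E
```

```text
[607.24382533 -81.04990578 201.73465485] [ 1.98850223e-04  6.90254318e-01  7.23566814e-01 -5.63866462e-05] [ 0.36320335  0.07792694 -3.10881112] 5.205035174440127
```

View pics/s2.png

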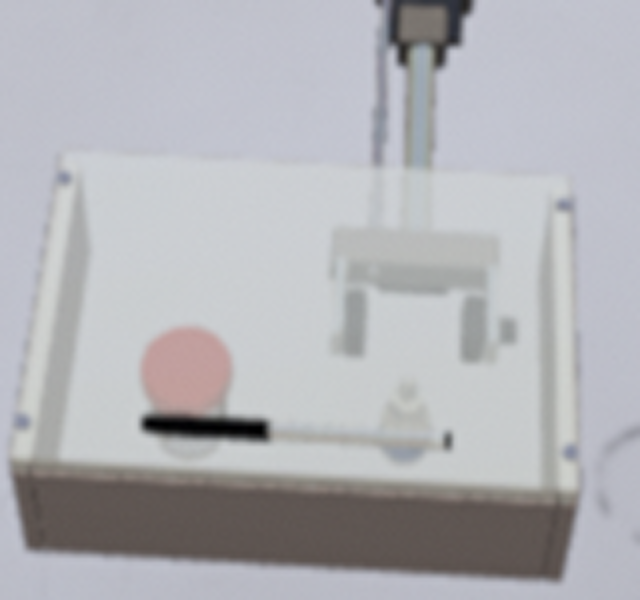

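```bash
python3 - <<'E'
from h import *
import pickle
f=pickle.load(open("f2.pkl","rb"))
for n,u,v,z in [("tLin",366,355,8),("tRin",461,360,8),("tLin36",367,292,36),("tRin36",463,296,36),("xhL",333,230,34),("xhR",499,234,34),("noz",407,383,68),("base",403,463,0),("bodyL",380,455,10),("bodyR",430,455,10)]: print(n,onz(f,205+u/4,240+v/4,z).round(1))
E
```

```text
tLin [ 593.5 -334.8    8. ]
tRin [ 644.4 -332.6    8. ]
tLin36 [ 591.6 -313.3   36. ]
tRin36 [ 642.6 -310.5   36. ]
xhL [ 569.8 -275.    34. ]
xhR [ 660.3 -268.1   34. ]
noz [ 616.5 -383.4   68. ]
base [ 617.7 -391.2    0. ]
bodyL [ 605.6 -393.2   10. ]
bodyR [ 631.3 -390.6   10. ]
```

The picture shows the jaws inside the gap, pads at (355,320) and (472,328) straddling the line of the bottle at (405,420), with the cup clear to the left.

Call:
{"method": "play_rows", "body": {
  "commands": [
    {"ax": 0,"ay": 0,"az": 0,"x": -0.007,"y": -0.002,"z": 0,"claw": 0.06},
    {"ax": 0,"ay": 0,"az": 0,"x": -0.009,"y": -0.002,"z": 0,"claw": 0.06},
    {"ax": 0,"ay": 0,"az": 0,"x": -0.009,"y": 0,"z": 0,"claw": 0.06},
    {"ax": 0,"ay": 0,"az": 0,"x": -0.009,"y": 0,"z": 0,"claw": 0.06},
    {"ax": 0,"ay": 0,"az": 0,"x": -0.009,"y": 0,"z": 0,"claw": 0.06},
    {"ax": 0,"ay": 0,"az": 0,"x": -0.009,"y": 0,"z": 0,"claw": 0.06},
    {"ax": 0,"ay": 0,"az": 0,"x": -0.009,"y": 0,"z": 0,"claw": 0.06},
    {"ax": 0,"ay": 0,"az": 0,"x": 0,"y": 0,"z": 0,"claw": 0.06},
    {"ax": 0,"ay": 0,"az": 0,"x": 0,"y": 0.0005,"z": 0,"claw": 0.059},
    {"ax": 0,"ay": 0,"az": 0,"x": 0,"y": 0.0005,"z": 0,"claw": 0.058},
    {"ax": 0,"ay": 0,"az": 0,"x": 0,"y": 0.0005,"z": 0,"claw": 0.057},
    {"ax": 0,"ay": 0,"az": 0,"x": 0,"y": 0.0005,"z": 0,"claw": 0.056},
    {"ax": 0,"ay": 0,"az": 0,"x": 0,"y": 0.0005,"z": 0,"claw": 0.055},
    {"ax": 0,"ay": 0,"az": 0,"x": 0,"y": 0,"z": 0,"claw": 0.055}
  ]
}}

```text
time_s: 8.68
tool_pos: [608.6, -141.0, 201.7]
orientation: [-0.0, 0.69, 0.724, 0.0]
contact_force: [0.2, 0.2, -3.1]
grip_width: 55.4
grasp_force: 5.7
```

```bash
python3 - <<'E'
from h import *
import pickle
s=robot.get_state();print(s["tool_pos"],s["orientation"],s["contact_force"],s["grasp_force"],s["grip_width"])
f=robot.grab_frame("side");pickle.dump(f,open("f3.pkl","wb"))
cv2.imwrite("pics/s3.png",cv2.resize(f["color"][240:390,205:365],None,fx=4,fy=4,interpolation=cv2.INTER_CUBIC))
E
```

```text
[ 608.61912267 -140.95876942  201.67463345] [-1.35912687e-04  6.89944047e-01  7.23862688e-01  5.75231989e-05] [ 0.17512802  0.21763567 -3.10917858] 5.660519973062037 55.41973445553146
```

View pics/s3.png

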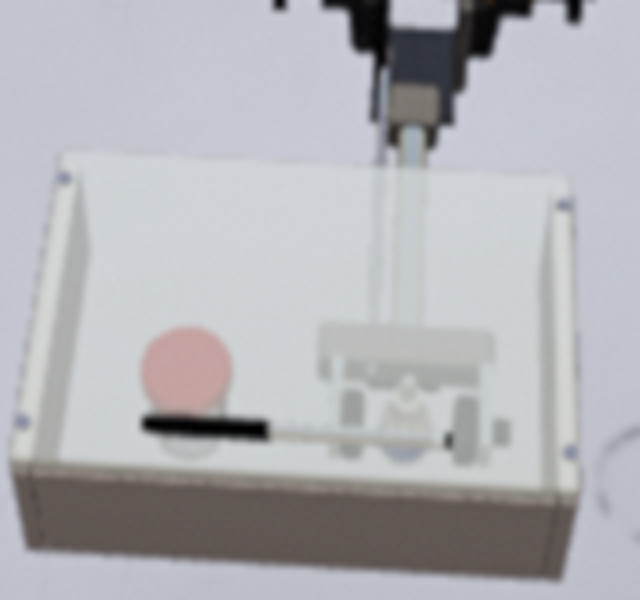

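The picture shows the bottle (405,425) standing between the pads (352,420) and (466,430), with about 7 mm on the left and 11 mm on the right, so a symmetric close suits it.

Call:
{"method": "play_rows", "body": {
  "commands": [
    {"ax": 0,"ay": 0,"az": 0,"x": 0,"y": -0.001,"z": 0,"claw": 0.054},
    {"ax": 0,"ay": 0,"az": 0,"x": 0,"y": 0,"z": 0,"claw": 0.053},
    {"ax": 0,"ay": 0,"az": 0,"x": 0,"y": 0,"z": 0,"claw": 0.052},
    {"ax": 0,"ay": 0,"az": 0,"x": 0,"y": 0,"z": 0,"claw": 0.051},
    {"ax": 0,"ay": 0,"az": 0,"x": 0,"y": 0,"z": 0,"claw": 0.05},
    {"ax": 0,"ay": 0,"az": 0,"x": 0,"y": 0,"z": 0,"claw": 0.049},
    {"ax": 0,"ay": 0,"az": 0,"x": 0,"y": 0,"z": 0,"claw": 0.048},
    {"ax": 0,"ay": 0,"az": 0,"x": 0,"y": 0,"z": 0,"claw": 0.047},
    {"ax": 0,"ay": 0,"az": 0,"x": 0,"y": 0,"z": 0,"claw": 0.046},
    {"ax": 0,"ay": 0,"az": 0,"x": 0,"y": 0,"z": 0,"claw": 0.045},
    {"ax": 0,"ay": 0,"az": 0,"x": 0,"y": 0,"z": 0,"claw": 0.045}
  ]
}}

```text
time_s: 10.1
tool_pos: [607.6, -141.2, 201.7]
orientation: [0.0, 0.69, 0.724, 0.0]
contact_force: [0.1, -0.6, -2.9]
grip_width: 45.2
grasp_force: 6.9
```

Call:
{"method": "play_rows", "body": {
  "commands": [
    {"ax": 0,"ay": 0,"az": 0,"x": 0,"y": 0,"z": 0,"claw": 0.0445},
    {"ax": 0,"ay": 0,"az": 0,"x": 0,"y": 0,"z": 0,"claw": 0.044},
    {"ax": 0,"ay": 0,"az": 0,"x": 0,"y": 0,"z": 0,"claw": 0.044}
  ]
}}

```text
time_s: 10.48
tool_pos: [607.6, -141.2, 201.7]
orientation: [0.0, 0.69, 0.724, -0.0]
contact_force: [-0.3, 0.5, -2.6]
grip_width: 44.0
grasp_force: 7.0
```

Call:
{"method": "play_rows", "body": {
  "commands": [
    {"ax": 0,"ay": 0,"az": 0,"x": 0,"y": 0,"z": 0,"claw": 0.0435},
    {"ax": 0,"ay": 0,"az": 0,"x": 0,"y": 0,"z": 0,"claw": 0.043},
    {"ax": 0,"ay": 0,"az": 0,"x": 0,"y": 0,"z": 0,"claw": 0.043}
  ]
}}

```text
time_s: 10.85
tool_pos: [607.6, -141.2, 201.7]
orientation: [-0.0, 0.69, 0.724, -0.0]
contact_force: [1.3, 0.8, -2.8]
grip_width: 43.1
grasp_force: 7.1
```

Call:
{"method": "play_rows", "body": {
  "commands": [
    {"ax": 0,"ay": 0,"az": 0,"x": 0,"y": 0,"z": 0,"claw": 0.0425},
    {"ax": 0,"ay": 0,"az": 0,"x": 0,"y": 0,"z": 0,"claw": 0.042},
    {"ax": 0,"ay": 0,"az": 0,"x": 0,"y": 0,"z": 0,"claw": 0.042}
  ]
}}

```text
time_s: 11.22
tool_pos: [607.6, -141.2, 201.7]
orientation: [0.0, 0.69, 0.724, 0.0]
contact_force: [-0.1, 0.9, -2.6]
grip_width: 42.3
grasp_force: 7.2
```

Call:
{"method": "play_rows", "body": {
  "commands": [
    {"ax": 0,"ay": 0,"az": 0,"x": 0,"y": 0,"z": 0,"claw": 0.0415},
    {"ax": 0,"ay": 0,"az": 0,"x": 0,"y": 0,"z": 0,"claw": 0.041},
    {"ax": 0,"ay": 0,"az": 0,"x": 0,"y": 0,"z": 0,"claw": 0.041}
  ]
}}

```text
time_s: 11.6
tool_pos: [607.6, -141.2, 201.7]
orientation: [0.0, 0.69, 0.724, 0.0]
contact_force: [1.3, 0.2, -3.3]
grip_width: 40.9
grasp_force: 7.3
```

Call:
{"method": "play_rows", "body": {
  "commands": [
    {"ax": 0,"ay": 0,"az": 0,"x": 0,"y": 0,"z": 0,"claw": 0.0405},
    {"ax": 0,"ay": 0,"az": 0,"x": 0,"y": 0,"z": 0,"claw": 0.04},
    {"ax": 0,"ay": 0,"az": 0,"x": 0,"y": 0,"z": 0,"claw": 0.04}
  ]
}}

```text
time_s: 11.98
tool_pos: [607.6, -141.2, 201.7]
orientation: [0.0, 0.69, 0.724, -0.0]
contact_force: [0.4, 0.2, -2.4]
grip_width: 40.3
grasp_force: 7.4
```

Call:
{"method": "play_rows", "body": {
  "commands": [
    {"ax": 0,"ay": 0,"az": 0,"x": 0,"y": 0,"z": 0,"claw": 0.0395},
    {"ax": 0,"ay": 0,"az": 0,"x": 0,"y": 0,"z": 0,"claw": 0.039},
    {"ax": 0,"ay": 0,"az": 0,"x": 0,"y": 0,"z": 0,"claw": 0.039}
  ]
}}

```text
time_s: 12.35
tool_pos: [607.6, -141.2, 201.7]
orientation: [0.0, 0.69, 0.724, -0.0]
contact_force: [0.6, -0.1, -3.3]
grip_width: 38.7
grasp_force: 7.5
```

Call:
{"method": "play_rows", "body": {
  "commands": [
    {"ax": 0,"ay": 0,"az": 0,"x": 0,"y": 0,"z": 0,"claw": 0.0385},
    {"ax": 0,"ay": 0,"az": 0,"x": 0,"y": 0,"z": 0,"claw": 0.0385}
  ]
}}

```text
time_s: 12.6
tool_pos: [607.6, -141.2, 201.7]
orientation: [-0.0, 0.69, 0.724, -0.0]
contact_force: [0.7, -0.7, -2.4]
grip_width: 38.8
grasp_force: 7.6
```

Call:
{"method": "play_rows", "body": {
  "commands": [
    {"ax": 0,"ay": 0,"az": 0,"x": 0,"y": 0,"z": 0,"claw": 0.038},
    {"ax": 0,"ay": 0,"az": 0,"x": 0,"y": 0,"z": 0,"claw": 0.0375},
    {"ax": 0,"ay": 0,"az": 0,"x": 0,"y": 0,"z": 0,"claw": 0.0375}
  ]
}}

```text
time_s: 12.98
tool_pos: [607.6, -141.2, 201.7]
orientation: [0.0, 0.69, 0.724, -0.0]
contact_force: [0.7, 0.7, -3.0]
grip_width: 37.4
grasp_force: 7.7
```

Call:
{"method": "play_rows", "body": {
  "commands": [
    {"ax": 0,"ay": 0,"az": 0,"x": 0,"y": 0,"z": 0,"claw": 0.037},
    {"ax": 0,"ay": 0,"az": 0,"x": 0,"y": 0,"z": 0,"claw": 0.037}
  ]
}}

```text
time_s: 13.22
tool_pos: [607.6, -141.2, 201.7]
orientation: [0.0, 0.69, 0.724, -0.0]
contact_force: [0.4, -0.1, -2.8]
grip_width: 36.7
grasp_force: 7.7
```

Call:
{"method": "play_rows", "body": {
  "commands": [
    {"ax": 0,"ay": 0,"az": 0,"x": 0,"y": 0,"z": 0,"claw": 0.0365},
    {"ax": 0,"ay": 0,"az": 0,"x": 0,"y": 0,"z": 0,"claw": 0.036},
    {"ax": 0,"ay": 0,"az": 0,"x": 0,"y": 0,"z": 0,"claw": 0.036}
  ]
}}

```text
time_s: 13.6
tool_pos: [607.6, -141.2, 201.7]
orientation: [-0.0, 0.69, 0.724, -0.0]
contact_force: [1.0, -0.3, -3.4]
grip_width: 36.0
grasp_force: 7.8
```

Call:
{"method": "play_rows", "body": {
  "commands": [
    {"ax": 0,"ay": 0,"az": 0,"x": 0,"y": 0,"z": 0,"claw": 0.0355},
    {"ax": 0,"ay": 0,"az": 0,"x": 0,"y": 0,"z": 0,"claw": 0.0355}
  ]
}}

```text
time_s: 13.85
tool_pos: [607.6, -141.2, 201.7]
orientation: [-0.0, 0.69, 0.724, -0.0]
contact_force: [-0.4, 0.4, -2.5]
grip_width: 35.8
grasp_force: 8.0
```

Call:
{"method": "play_rows", "body": {
  "commands": [
    {"ax": 0,"ay": 0,"az": 0,"x": 0,"y": 0,"z": 0,"claw": 0.035},
    {"ax": 0,"ay": 0,"az": 0,"x": 0,"y": 0,"z": 0,"claw": 0.035},
    {"ax": 0,"ay": 0,"az": 0,"x": 0,"y": 0,"z": 0,"claw": 0.035}
  ]
}}

```text
time_s: 14.22
tool_pos: [607.6, -141.2, 201.7]
orientation: [-0.0, 0.69, 0.724, -0.0]
contact_force: [0.5, 0.7, -3.1]
grip_width: 35.2
grasp_force: 8.1
```

Call:
{"method": "play_rows", "body": {
  "commands": [
    {"ax": 0,"ay": 0,"az": 0,"x": 0,"y": 0,"z": 0,"claw": 0.0345},
    {"ax": 0,"ay": 0,"az": 0,"x": 0,"y": 0,"z": 0,"claw": 0.0345},
    {"ax": 0,"ay": 0,"az": 0,"x": 0,"y": 0,"z": 0,"claw": 0.0345}
  ]
}}

```text
time_s: 14.6
tool_pos: [607.6, -141.2, 201.7]
orientation: [-0.0, 0.69, 0.724, -0.0]
contact_force: [-0.3, -0.5, -3.7]
grip_width: 34.4
grasp_force: 8.1
```

Call:
{"method": "play_rows", "body": {
  "commands": [
    {"ax": 0,"ay": 0,"az": 0,"x": 0,"y": 0,"z": 0,"claw": 0.034},
    {"ax": 0,"ay": 0,"az": 0,"x": 0,"y": 0,"z": 0,"claw": 0.034},
    {"ax": 0,"ay": 0,"az": 0,"x": 0,"y": 0,"z": 0,"claw": 0.034}
  ]
}}

```text
time_s: 14.98
tool_pos: [607.6, -141.2, 201.7]
orientation: [-0.0, 0.69, 0.724, -0.0]
contact_force: [0.1, 0.0, -2.3]
grip_width: 33.8
grasp_force: 8.2
```

Call:
{"method": "play_rows", "body": {
  "commands": [
    {"ax": 0,"ay": 0,"az": 0,"x": 0,"y": 0,"z": 0,"claw": 0.0335},
    {"ax": 0,"ay": 0,"az": 0,"x": 0,"y": 0,"z": 0,"claw": 0.0335},
    {"ax": 0,"ay": 0,"az": 0,"x": 0,"y": 0,"z": 0,"claw": 0.0335}
  ]
}}

```text
time_s: 15.35
tool_pos: [607.6, -141.2, 201.7]
orientation: [-0.0, 0.69, 0.724, -0.0]
contact_force: [-0.8, -0.2, -2.9]
grip_width: 33.7
grasp_force: 9.1
```

Call:
{"method": "play_rows", "body": {
  "commands": [
    {"ax": 0,"ay": 0,"az": 0,"x": 0,"y": 0,"z": 0,"claw": 0.033},
    {"ax": 0,"ay": 0,"az": 0,"x": 0,"y": 0,"z": 0,"claw": 0.033},
    {"ax": 0,"ay": 0,"az": 0,"x": 0,"y": 0,"z": 0,"claw": 0.033}
  ]
}}

```text
time_s: 15.72
tool_pos: [607.6, -141.2, 201.7]
orientation: [-0.0, 0.69, 0.724, -0.0]
contact_force: [0.8, -1.1, -2.6]
grip_width: 33.1
grasp_force: 10.5
```

Call:
{"method": "play_rows", "body": {
  "commands": [
    {"ax": 0,"ay": 0,"az": 0,"x": 0,"y": 0,"z": 0,"claw": 0.0326},
    {"ax": 0,"ay": 0,"az": 0,"x": 0,"y": 0,"z": 0,"claw": 0.0326},
    {"ax": 0,"ay": 0,"az": 0,"x": 0,"y": 0,"z": 0,"claw": 0.0326},
    {"ax": 0,"ay": 0,"az": 0,"x": 0,"y": 0,"z": 0,"claw": 0.0326}
  ]
}}

```text
time_s: 16.23
tool_pos: [607.6, -141.2, 201.7]
orientation: [-0.0, 0.69, 0.724, -0.0]
contact_force: [0.3, 0.1, -2.9]
grip_width: 32.6
grasp_force: 11.7
```

Call:
{"method": "play_rows", "body": {
  "commands": [
    {"ax": 0,"ay": 0,"az": 0,"x": 0.003,"y": 0,"z": 0,"claw": 0.0326},
    {"ax": 0,"ay": 0,"az": 0,"x": 0.006,"y": 0,"z": 0,"claw": 0.0326},
    {"ax": 0,"ay": 0,"az": 0,"x": 0.008,"y": 0,"z": 0,"claw": 0.0326},
    {"ax": 0,"ay": 0,"az": 0,"x": 0.008,"y": 0,"z": 0,"claw": 0.0326},
    {"ax": 0,"ay": 0,"az": 0,"x": 0.008,"y": 0,"z": 0,"claw": 0.0326},
    {"ax": 0,"ay": 0,"az": 0,"x": 0.006,"y": 0,"z": 0,"claw": 0.0326},
    {"ax": 0,"ay": 0,"az": 0,"x": 0.003,"y": 0,"z": 0,"claw": 0.0326}
  ]
}}

```text
time_s: 17.1
tool_pos: [605.6, -98.7, 201.7]
orientation: [0.0, 0.69, 0.724, -0.0]
contact_force: [0.4, -1.0, -3.8]
grip_width: 32.7
grasp_force: 11.6
```

Call:
{"method": "play_rows", "body": {
  "commands": [
    {"ax": 0,"ay": 0,"az": 0,"x": 0.005,"y": 0,"z": 0,"claw": 0.0326},
    {"ax": 0,"ay": 0,"az": 0,"x": 0.01,"y": 0,"z": 0,"claw": 0.0326},
    {"ax": 0,"ay": 0,"az": 0,"x": 0.01,"y": 0,"z": 0,"claw": 0.0326},
    {"ax": 0,"ay": 0,"az": 0,"x": 0.01,"y": 0,"z": 0,"claw": 0.0326},
    {"ax": 0,"ay": 0,"az": 0,"x": 0.01,"y": 0,"z": 0,"claw": 0.0326},
    {"ax": 0,"ay": 0,"az": 0,"x": 0.01,"y": 0,"z": 0,"claw": 0.0326},
    {"ax": 0,"ay": 0,"az": 0,"x": 0.01,"y": 0,"z": 0,"claw": 0.0326},
    {"ax": 0,"ay": 0,"az": 0,"x": 0.01,"y": 0,"z": 0,"claw": 0.0326},
    {"ax": 0,"ay": 0,"az": 0,"x": 0.01,"y": 0,"z": 0,"claw": 0.0326},
    {"ax": 0,"ay": 0,"az": 0,"x": 0.01,"y": 0,"z": 0,"claw": 0.0326},
    {"ax": 0,"ay": 0,"az": 0,"x": 0.01,"y": 0,"z": 0,"claw": 0.0326},
    {"ax": 0,"ay": 0,"az": 0,"x": 0.01,"y": 0,"z": 0,"claw": 0.0326},
    {"ax": 0,"ay": 0,"az": 0,"x": 0.01,"y": 0,"z": 0,"claw": 0.0326},
    {"ax": 0,"ay": 0,"az": 0,"x": 0.01,"y": 0,"z": 0,"claw": 0.0326},
    {"ax": 0,"ay": 0,"az": 0,"x": 0.01,"y": 0,"z": 0,"claw": 0.0326},
    {"ax": 0,"ay": 0,"az": 0,"x": 0.01,"y": 0,"z": 0,"claw": 0.0326},
    {"ax": 0,"ay": 0,"az": 0,"x": 0.01,"y": 0,"z": 0,"claw": 0.0326},
    {"ax": 0,"ay": 0,"az": 0,"x": 0.005,"y": 0,"z": 0,"claw": 0.0326},
    {"ax": 0,"ay": 0,"az": 0,"x": 0.002,"y": 0,"z": 0,"claw": 0.0326},
    {"ax": 0,"ay": 0,"az": 0,"x": 0,"y": 0,"z": 0,"claw": 0.0326}
  ]
}}

```text
time_s: 19.6
tool_pos: [597.4, 72.8, 201.8]
orientation: [-0.0, 0.69, 0.724, 0.0]
contact_force: [-1.0, 1.6, -2.4]
grip_width: 32.7
grasp_force: 11.6
```

Call:
{"method": "play_rows", "body": {
  "commands": [
    {"ax": 0,"ay": 0,"az": 0,"x": 0,"y": 0,"z": 0,"claw": 0.033},
    {"ax": 0,"ay": 0,"az": 0,"x": 0,"y": 0,"z": 0,"claw": 0.0335},
    {"ax": 0,"ay": 0,"az": 0,"x": 0,"y": 0,"z": 0,"claw": 0.034},
    {"ax": 0,"ay": 0,"az": 0,"x": 0,"y": 0,"z": 0,"claw": 0.0345},
    {"ax": 0,"ay": 0,"az": 0,"x": 0,"y": 0,"z": 0,"claw": 0.035},
    {"ax": 0,"ay": 0,"az": 0,"x": 0,"y": 0,"z": 0,"claw": 0.036},
    {"ax": 0,"ay": 0,"az": 0,"x": 0,"y": 0,"z": 0,"claw": 0.037},
    {"ax": 0,"ay": 0,"az": 0,"x": 0,"y": 0,"z": 0,"claw": 0.0385},
    {"ax": 0,"ay": 0,"az": 0,"x": 0,"y": 0,"z": 0,"claw": 0.04},
    {"ax": 0,"ay": 0,"az": 0,"x": 0,"y": 0,"z": 0,"claw": 0.0415},
    {"ax": 0,"ay": 0,"az": 0,"x": 0,"y": 0,"z": 0,"claw": 0.043},
    {"ax": 0,"ay": 0,"az": 0,"x": 0,"y": 0,"z": 0,"claw": 0.0445},
    {"ax": 0,"ay": 0,"az": 0,"x": 0,"y": 0,"z": 0,"claw": 0.046},
    {"ax": 0,"ay": 0,"az": 0,"x": 0,"y": 0,"z": 0,"claw": 0.048},
    {"ax": 0,"ay": 0,"az": 0,"x": 0,"y": 0,"z": 0,"claw": 0.05},
    {"ax": 0,"ay": 0,"az": 0,"x": 0,"y": 0,"z": 0,"claw": 0.052},
    {"ax": 0,"ay": 0,"az": 0,"x": 0,"y": 0,"z": 0,"claw": 0.054},
    {"ax": 0,"ay": 0,"az": 0,"x": 0,"y": 0,"z": 0,"claw": 0.056},
    {"ax": 0,"ay": 0,"az": 0,"x": 0,"y": 0,"z": 0,"claw": 0.058},
    {"ax": 0,"ay": 0,"az": 0,"x": 0,"y": 0,"z": 0,"claw": 0.058}
  ]
}}

```text
time_s: 22.1
tool_pos: [597.3, 72.6, 201.7]
orientation: [0.0, 0.69, 0.724, -0.0]
contact_force: [-0.6, -0.0, -3.2]
grip_width: 57.9
grasp_force: 5.1
```

```bash
python3 - <<'E'
from h import *
import pickle
f=robot.grab_frame("side");pickle.dump(f,open("f4.pkl","wb"))
cv2.imwrite("pics/s4.png",cv2.resize(f["color"][190:340,230:390],None,fx=4,fy=4,interpolation=cv2.INTER_CUBIC))
E
```

```text
(no output)
```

View pics/s4.png

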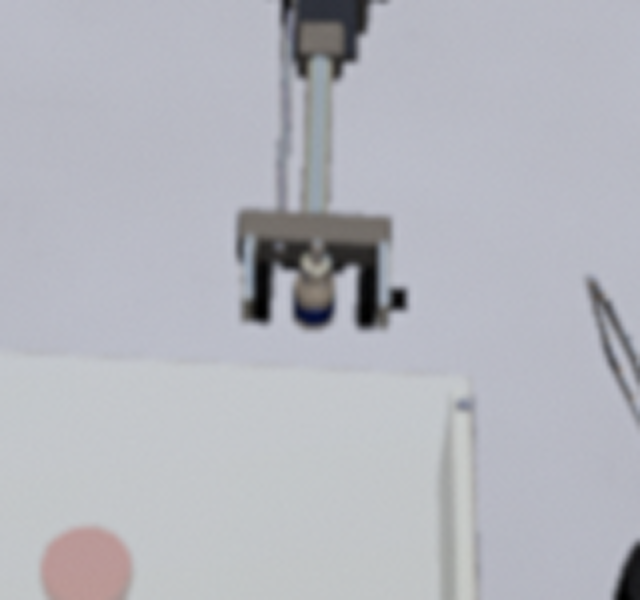

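The picture shows the bottle standing upright in front of the riser at (314,295), with clear gaps to both jaw pads (262 and 367).

Call:
{"method": "play_rows", "body": {
  "commands": [
    {"ax": 0,"ay": 0,"az": 0,"x": 0.003,"y": 0,"z": 0,"claw": 0.058},
    {"ax": 0,"ay": 0,"az": 0,"x": 0.006,"y": 0,"z": 0,"claw": 0.058},
    {"ax": 0,"ay": 0,"az": 0,"x": 0.009,"y": 0,"z": 0,"claw": 0.058},
    {"ax": 0,"ay": 0,"az": 0,"x": 0.009,"y": 0,"z": 0,"claw": 0.058},
    {"ax": 0,"ay": 0,"az": 0,"x": 0.009,"y": 0,"z": 0,"claw": 0.058},
    {"ax": 0,"ay": 0,"az": 0,"x": 0.009,"y": 0,"z": 0,"claw": 0.058},
    {"ax": 0,"ay": 0,"az": 0,"x": 0.009,"y": 0,"z": 0,"claw": 0.058},
    {"ax": 0,"ay": 0,"az": 0,"x": 0.009,"y": 0,"z": 0,"claw": 0.058},
    {"ax": 0,"ay": 0,"az": 0,"x": 0.009,"y": 0,"z": 0,"claw": 0.058},
    {"ax": 0,"ay": 0,"az": 0,"x": 0.005,"y": 0,"z": 0,"claw": 0.058},
    {"ax": 0,"ay": 0,"az": 0,"x": 0.002,"y": 0,"z": 0,"claw": 0.058},
    {"ax": 0,"ay": 0,"az": 0,"x": 0,"y": 0,"z": 0,"claw": 0.06},
    {"ax": 0,"ay": 0,"az": 0,"x": 0,"y": 0,"z": 0,"claw": 0.062},
    {"ax": 0,"ay": 0,"az": 0,"x": 0,"y": 0,"z": 0,"claw": 0.064},
    {"ax": 0,"ay": 0,"az": 0,"x": 0,"y": 0,"z": 0,"claw": 0.07},
    {"ax": 0,"ay": 0,"az": 0,"x": 0,"y": 0,"z": 0,"claw": 0.075},
    {"ax": 0,"ay": 0,"az": 0,"x": 0,"y": 0,"z": 0,"claw": 0.075},
    {"ax": 0,"ay": 0,"az": 0,"x": 0,"y": 0,"z": 0,"claw": 0.075},
    {"ax": 0,"ay": 0,"az": 0,"x": 0,"y": 0,"z": 0,"claw": 0.075},
    {"ax": 0,"ay": 0,"az": 0,"x": 0,"y": 0,"z": 0,"claw": 0.075}
  ]
}}

```text
time_s: 24.65
tool_pos: [593.5, 151.5, 201.6]
orientation: [-0.0, 0.69, 0.724, -0.0]
contact_force: [-0.6, -0.4, 0.4]
grip_width: 75.0
grasp_force: 0.0
```

```bash
python3 - <<'E'
from h import *
import pickle
g=pickle.load(open("f4.pkl","rb"))["color"]; f=robot.grab_frame("side"); c=f["color"]
# bottle patch: dark-blue base strip from previous picture, matched in the new one
t=g[249:273,301:316]; r=cv2.matchTemplate(c[230:300,285:335],t,cv2.TM_CCOEFF_NORMED)
_,m,_,l=cv2.minMaxLoc(r); print(m,(l[0]+285,l[1]+230),"was (301,249)")
print("base near edge",onz(f,230+314/4,190+327/4,0))
fp=pickle.load(open("f3.pkl","rb"))["color"]; print("cup diff",cv2.absdiff(fp[320:350,238:265],c[320:350,238:265]).mean())
s=robot.get_state();print(s["tool_pos"],s["contact_force"],s["grasp_force"],s["grip_width"])
E
```

```text
0.40344884991645813 (318, 276) was (301,249)
base near edge [ 608.9510778  -176.18383203    0.        ]
cup diff 11.811111111111112
[593.53363628 151.45167026 201.69395371] [-0.87406536  0.24838928 -0.65286008] 0.0 75.29582188153638
```

```bash
python3 - <<'E'
from h import *
import pickle
F=[pickle.load(open("f0.pkl","rb"))[1]]+[pickle.load(open(f"f{i}.pkl","rb")) for i in(3,4)]+[robot.grab_frame("side")]
for f in F:
    c=f["color"].astype(int)
    y,x=np.nonzero((c[300:360,220:290,2]-c[300:360,220:290,0]>20))
    r=c[240:290,285:335]; b=(r[...,0]-r[...,2]>50); yb,xb=np.nonzero(b)
    print("cup",x.mean()+220,y.mean()+300,len(x),"blue",len(xb),xb.mean()+285 if len(xb) else 0,yb.mean()+240 if len(xb) else 0, "mean",c.mean())
c=F[-1]["color"];g=cv2.cvtColor(c,cv2.COLOR_BGR2GRAY)
print(g[236:278:2,296:322:2])
E
```

```text
cup 251.02770083102493 332.01662049861494 361 blue 0 0 0 mean 110.53987670068027
cup 251.0943396226415 332.19946091644204 371 blue 0 0 0 mean 118.37197137188208
cup 251.04109589041096 332.1178082191781 365 blue 0 0 0 mean 114.54842828798186
cup 251.05464480874318 332.09289617486337 366 blue 0 0 0 mean 113.68542658730159
[[ 14 122 188 186 187 187 186 186 186 187 188 189  98]
 [ 15 138 186 186 186 186 186 186 186 186 187 181  78]
 [ 13 137 188 186 186 186 186 185 186 186 187 179  70]
 [ 17 146 186 186 186 185 185 186 185 185 186 179  70]
 [112 174 186 184 184 185 184 186 187 185 187 180  83]
 [187 187 185 184 185 184 185 185 186 185 186 187 167]
 [186 186 185 185 184 186 186 187 185 186 186 185 186]
 [186 186 186 186 186 184 164 170 187 185 186 186 186]
 [187 186 186 186 188 176 118 127 183 186 187 186 185]
 [186 186 186 187 184 160  96 109 163 185 185 186 187]
 [187 187 187 188 176 157 139 147 162 187 186 187 187]
 [186 186 187 186 147  96 136 129 117 186 187 188 186]
 [187 187 187 181 125  93 102 104 107 176 187 186 187]
 [187 187 188 171 108 117 126 123 113 174 187 186 187]
 [188 187 189 169  82 112 123 121  99 170 188 187 186]
 [187 187 190 168  48  80  90  83  58 168 188 187 187]
 [188 188 188 170  34  24  30  24  51 173 188 187 186]
 [187 187 189 181 105  47  34  44 114 184 188 187 187]
 [187 187 187 189 178 147 140 154 182 188 187 188 187]
 [189 188 188 187 188 189 189 188 188 188 187 187 187]
 [187 188 188 187 188 188 189 187 188 188 187 187 187]]
```

```bash
python3 -c "
from workcell import robot
print(robot.hand_in())"
```

```text
the job is handed in; nothing more can be done
None
```

I drew the bottle out with the reacher at a squeeze of about 3.5 N and let it go standing upright, its centre about 115 mm in front of the riser by my estimate. The reacher is about 78 mm back and the cup has not moved; the job is handed in at about 25 s, with no verdict returned.

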